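# Load the dish tray and hold the sprung lid at 50 degrees

## Task

With the lid of the white inspection box shut, slide the tray with the round dish along its guide rails and through the low opening in the front of the box until it is fully home against the back. Then raise the sprung lid by its blue handle to 50 degrees, level with the red mark on the arc scale, and finish while still holding it there: it falls shut if let go. Keep the dish in its seat and leave the two bottles and the vial beside the box where they are.

Things in the scene. Friction and masses are not known exactly. Their poses are not given: they have to be found in the camera images.
- box: White inspection box, fixed to the bench. Origin on the bench, under it, 40 mm behind its front face, midway across; x points into the box from its front, y to its left, z up. Housing x -40 to 110, y -85 to 85, top at z 100 mm. Floor, and a grey apron 100 mm wide that reaches forward to x = -180, at z 10 mm. The tray stops against the back wall's inner face, x = 104.
- port (a point): Middle of the lower edge of the opening in the front wall, at (-40, 0, 10) mm in the box's frame. The opening is 92 mm wide and reaches up to z = 45 mm. Two aluminium guide rails run along the apron through it, inner faces at y = +-38, tops at z = 20 mm.
- red_mark (a point): Thick red mark at 50 degrees on the aluminium arc scale (radius 110 mm about the hinge line, ticks each 10 degrees) beside the box at y = +91 mm, up to z = 210 mm; the mark is at (34, 91, 184) mm in the box's frame.
- lid: White lid with a dark pane, 151 x 170 x 8 mm, 0.30 kg. Origin on the hinge line, at box x = 105, y = 0, z = 100 mm (far upper edge of the box); axes parallel to the box's when shut. The lid's plate runs from x = 0 to -151, z 0 to 8 in its frame; its free edge is at the front.
- lid_angle (a joint): Opening angle of the lid, rad: 0 shut (as at the start), grows as the front edge rises; up to 1.75; 50 degrees = 0.873. A spring and the lid's weight shut it from any angle; holding it at 50 degrees takes about 3.5 N upward at the handle. It turns about the y axis of the box through the lid's origin.
- lid_grip (a point): Centre of the lid's blue handle bobbin, at (-125, 0, 40) mm in the lid's frame, 32 mm above the lid's top face: a cylinder of 20 mm diameter, 26 mm long along y, flat ends at y = +-13, on a neck 16 mm (y) by 10 mm (x) with a foot 34 mm (y) by 22 mm, 5 mm high. Pinched on its flat ends it can turn between the pads, so the gripper may stay upright while the lid swings.
- tray: Loose aluminium tray, 220 x 72 x 6 mm, about 0.2 kg, lying between the guide rails (2 mm play each side; it may rub on them), its front part outside the box. Origin under its centre, x towards the box's back. At the start drawn out 80 to 105 mm; fully home its origin is at x = -6 mm in the box's frame.
- tray_grip (a point): Point in the tray's upright blue grip block, at (-100, 0, 38) mm in the tray's frame: the block is 14 mm (x) by 26 mm (y), from the tray's top up to 52 mm above the tray's underside (62 mm above the bench). Fully home this point is at x = -106, z = 48 mm in the box's frame.
- tray_seat (a point): Centre of the dish seat on the tray's top, at (16, 0, 6) mm in the tray's frame: black ring of 62 mm inner diameter, 4 mm high.
- dish: Loose round dish with lid, 57 mm diameter, 15 mm high, standing in the tray's seat ring. Origin under its centre.
- bottle_a: Bystander: white capped sample bottle, 54 mm diameter, 98 mm high, left or right in front of the box. Origin under its centre.
- bottle_b: Bystander: the same kind of sample bottle, on the other side. Origin under its centre.
- vial: Bystander: clear vial with a blue cap, 33 mm diameter, 62 mm high, to the right of the box. Origin under its centre.
Things that resemble listed ones, but are neither listed nor needed, are in the scene too. What is meant by the dish is not pink, and is the smaller of those in its own colour.

How it is judged:
By the outcome, as a careful person would: the job done as asked, in the order asked, and still so for the second after the job is handed in, while the arm keeps its last pose, push and grip.
It also fails if it takes over 51 s, if anything falls off the work surface, if the arm or the gripper's body presses on something with over 40 N, if the wrist force passes 120 N, or if a joint passes its speed limit or range.

## Robot

A 6-joint arm with a two-finger parallel gripper is mounted at the origin on a cart in front of the work surface, level with it; the furniture and walls round the work are solid. World frame = base frame: x ahead of the robot, y to its left, z up, the work surface at z = 0. Lengths are in m, angles in rad, forces in N, time in s.
With the tool pointing down it reaches from about 0.375 to 0.9 m from the base axis. Payload 3.1 kg.
Tool frame: the origin (TCP) lies at the centre of the arm's flange, where the gripper is bolted on; the fingertips stand 182 mm ahead of it and the grasp point (between the pads) lies bot.grasp_offset ahead of it (bot.grasp_offset is the distance from the TCP to the grasp point, in m); z points along the fingers, y is the line along which they close (so a half turn about z gives the same grasp; the last joint's range is limited). The gripper opens to 87 mm and grips with 3 to 60 N. Pads are 19 mm wide; open, the fingers measure 117 mm over their backs; the gripper's body (75 mm by 190 mm) begins 51 mm behind the grasp point.
Start: joints at [-1.403, 0.527, 1.433, -0, 1.181, -0.178], TCP at [0.212, -0.588, 0.405] pointing down, gripper open.
Joint ranges: [-3.08, 3.08], [-0.75, 2.2], [0.22, 2.44], [-1.43, 4.57], [0, 2.65], [-2.85, 2.85]. Speed limits (rad/s): [2.79, 2.79, 3.14, 3.14, 3.14, 3.14].

## Interface

Orientations are given as [roll, pitch, yaw] about the fixed x, y, z axes, in that order (R = Rz(yaw) Ry(pitch) Rx(roll)).
In Python, from cell import bot, optics gives the robot as it stands.
- The arm moves only by the shell command python3 -m jog 'ROWS' [FORCE]. ROWS is JSON, a list of rows, each a list of 3 entries, a list of its own where there are three numbers: the gripper's target within -1 to 1 (shut at 1, half-way at 0, fully open at -1), then the shift along the tool's x, y, z in m, then the turn, a rotation vector about the tool's x, y, z in rad. In form: [[gripper, [x, y, z], [rx, ry, rz]], ...]. A call has 1 to 12 rows; each row is the pose to reach, as a shift and turn from the pose commanded when the call began, along the tool's axes at that moment; what a row does not reach only later rows make up. A row lasts 1/12 s, in which the tool goes at most 41.7 mm and 7.16 degrees, less where a joint would pass 70% of its speed; a pose out of reach is approached as far as the arm can. A call with a gripper value outside its range is refused whole. The fingers move at their own pace and stop on an object; FORCE is the grip in N (left out, the last holds). Time passes only in rows, so rows that repeat a pose let the fingers close. It gives the time, the measured TCP pose, the force, the opening and the grip force at its end, in the units of the state.
- bot.read_state(): the state, without advancing time (a new reading comes with each control period).
- optics.snapshot(name): name is "scene" or "top" or "wrist"; returns (picture, depth): 420x560x3 uint8, blue, green, red; 420x560 float32, m along the optical axis (not along the pixel's ray), 0 where there is no reading.
- optics.camera_model(name): a dict with "K" (3x3 intrinsics, pixels), "extrinsics" (4x4, takes a point from camera to world coordinates); the wrist camera has in their place "hand_eye" (4x4, takes a point from camera to tool coordinates, whose origin is the TCP and whose axes are the flange's). Camera axes: x right, y down, z forward; pixel columns grow to the right and rows downward; lengths in m; the calibration is good to about 2 mm. The wrist camera is an equidistant fisheye: a pixel r from the principal point sees the ray r / f radians off the axis. A picture is of the moment at which its call begins: read the wrist's pose just before it. camera_model takes no time and is no camera call.
- bot.finish_job(): hands the job in; it is judged then, once.
The state is a dict: "time_s": time; "qpos": joint angles; "dq": joint speeds; "effort": joint torques, N m; "position": TCP position; "orientation": TCP orientation; "ft_force": force on the tool from outside, world axes, zero at the start; "moment": the same for the moment, N m; "grip_width": finger opening in m; "grasp_force": force on a finger pad.
Only numpy, scipy, OpenCV 4.12 (cv2) and the standard library are available. Lean on these libraries where they do the work, as an engineer would, in place of code of your own. Each camera call takes 0.05 s, during which the arm holds its last target. There are 200 camera calls.

## Working session

There is one attempt and no reset: what is moved stays moved. The work goes in short steps, Python scripts to look and compute and a shell command to move; the robot and the scene stay as the last step left them, time stands still between calls to the robot, and variables do not carry over. Pictures are saved under pics/ and viewed, at most 10 in all, crops included, and the job is handed in when it is done.

```bash
mkdir -p pics; ls
python3 - <<'E'
from cell import bot, optics
import cv2,numpy as np
for n in("scene","top"):
    p,d=optics.snapshot(n); cv2.imwrite(f"pics/{n}0.png",p); np.save(f"pics/{n}0.npy",d)
    m=optics.camera_model(n); print(n,np.round(m["K"],1).tolist(),np.round(m["extrinsics"],4).tolist())
s=bot.read_state(); print(s["position"],s["orientation"],s["time_s"],bot.grasp_offset,s["grip_width"])
E
```

```text
pics
scene [[454.6, 0.0, 276.8], [0.0, 454.6, 211.5], [0.0, 0.0, 1.0]] [[-0.8713, -0.2041, 0.4463, -0.0421], [-0.4908, 0.3603, -0.7933, 1.0034], [0.0011, -0.9102, -0.4141, 0.676], [0.0, 0.0, 0.0, 1.0]]
top [[477.0, 0.0, 277.2], [0.0, 477.0, 212.6], [0.0, 0.0, 1.0]] [[0.0263, -0.9866, 0.1608, 0.3765], [-0.9996, -0.0248, 0.0108, -0.0937], [-0.0066, -0.1611, -0.9869, 1.3746], [0.0, 0.0, 0.0, 1.0]]
[ 0.21179888 -0.58770856  0.40385304] [-3.13967550e+00 -3.40567189e-04  3.45755225e-01] 0.1 0.1635 0.08687122218078484
```

View pics/top0.png

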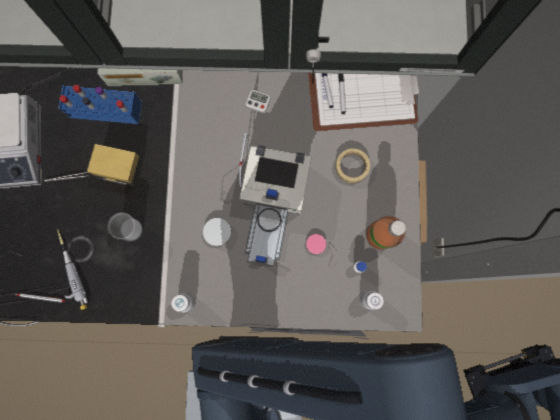

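View pics/scene0.png

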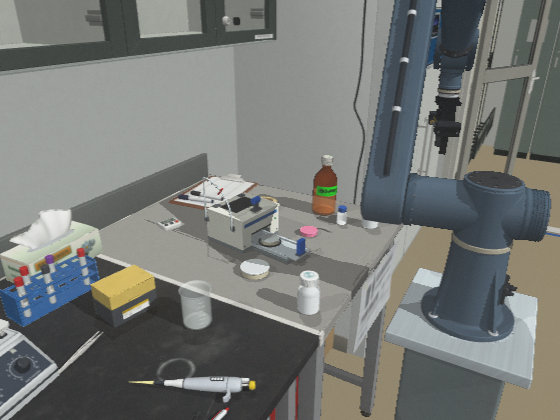

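The top view shows the box at about (275,178), the tray grip at (262,260) and the dish in its ring at (270,219). The bottles are at (180,303) and (375,301), and the vial is at (360,267). I'll enlarge this area.

Run:
```python
import cv2
p=cv2.imread("pics/top0.png")[135:275,225:325]
cv2.imwrite("pics/c1.png",cv2.resize(p,None,fx=4.2,fy=4.2,interpolation=cv2.INTER_CUBIC))
```

```text
(no output)
```

View pics/c1.png

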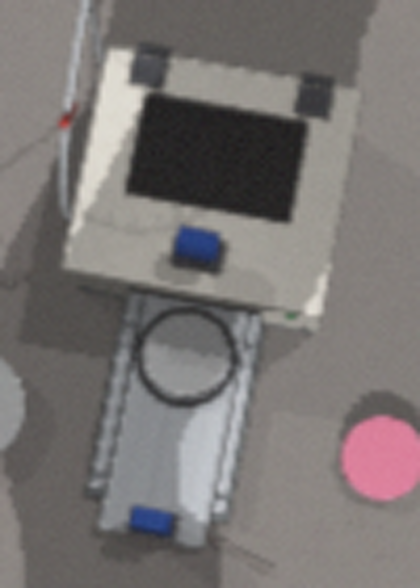

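The crop shows the lid corners at (110,48), (357,88) and (65,268), the handle top at (198,241) and the grip block top at (153,517). The dish and ring are at (187,356).

```bash
cat > h.py <<'E'
import numpy as np
from cell import bot, optics
from scipy.spatial.transform import Rotation as R
def pz(name,u,v,z):
    m=optics.camera_model(name);E=np.array(m["extrinsics"]);K=np.array(m["K"])
    r=E[:3,:3]@np.linalg.solve(K,[u,v,1]);o=E[:3,3];return o+r*(z-o[2])/r[2]
def fit(L,W): # planar: world=Rot*L+t
    L=np.array(L);W=np.array(W);a=L-L.mean(0);b=W-W.mean(0)
    th=np.arctan2((a[:,0]*b[:,1]-a[:,1]*b[:,0]).sum(),(a*b).sum());c,s=np.cos(th),np.sin(th);Q=np.array([[c,-s],[s,c]])
    t=W.mean(0)-Q@L.mean(0);return th,t,(L@Q.T+t-W)*1000
def shift(grasp,rpy=None):
    """shift/turn in tool axes to bring grasp point to world `grasp`, orientation rpy"""
    s=bot.read_state();A=R.from_euler('xyz',s["orientation"]);B=R.from_euler('xyz',rpy) if rpy is not None else A
    tcp=np.array(grasp)-B.apply([0,0,bot.grasp_offset])
    return np.round(A.inv().apply(tcp-s["position"]),4),np.round((A.inv()*B).as_rotvec(),4)
E
python3 - <<'E'
from h import *
f=lambda u,v,z:pz("top",225+(u+.5)/4.2-.5,135+(v+.5)/4.2-.5,z)[:2]
W=[f(110,48,.108),f(357,88,.108),f(65,268,.108),f(198,241,.150)]
L=[(.105,.085),(.105,-.085),(-.046,.085),(-.020,0)]
th,t,e=fit(L,W);print("box yaw",th,t);print(e.round(1))
c,s=np.cos(th),np.sin(th);Q=np.array([[c,-s],[s,c]])
g=f(153,517,.062);print("grip",g,"in box",(g-t)@Q)
d=f(187,356,.022);print("dish in box",(d-t)@Q)
for z,n,u,v in((.098,'a',180,303),(.098,'b',375,301),(.062,'v',361,267)):
    w=pz("top",u,v,z)[:2];print(n,w,(w-t)@Q)
print("handle",Q@[-.02,0]+t,"home grip",Q@[-.106,0]+t)
gw=Q@[((g-t)@Q)[0],0]+t
print(th,shift([*gw,.16],[np.pi,0,th]),shift([*gw,.05],[np.pi,0,th]))
E
```

```text
box yaw -0.1458511206825084 [ 0.65137398 -0.0683949 ]
[[ 0.8  2.9]
 [-0.8 -3.1]
 [-1.1  1. ]
 [ 1.1 -0.8]]
grip [ 0.46389127 -0.03839675] in box [-0.18985189  0.00243193]
dish in box [-0.0755573  0.0009812]
a [0.33701866 0.16977156] [-0.34563149  0.18995105]
b [ 0.35574343 -0.34302759] [-0.25257809 -0.31468214]
v [ 0.44562428 -0.31245998] [-0.16809407 -0.27137628]
handle [ 0.63158633 -0.06548821] home grip [ 0.54649943 -0.05298944]
-0.1458511206825084 (array([ 0.4222, -0.4291,  0.0813]), array([-2.000e-03,  1.000e-04,  4.916e-01])) (array([ 0.4221, -0.4289,  0.1913]), array([-2.000e-03,  1.000e-04,  4.916e-01]))
```

```bash
python3 -m jog '[[-1,[0.10,-0.10,0],[0,0,0.2]],[-1,[0.20,-0.20,0],[0,0,0.4]],[-1,[0.30,-0.30,0],[0,0,0.49]],[-1,[0.36,-0.36,0.0],[0,0,0.49]],[-1,[0.422,-0.429,0.03],[0,0,0.49]],[-1,[0.422,-0.429,0.06],[0,0,0.49]],[-1,[0.422,-0.429,0.08],[0,0,0.49]],[-1,[0.422,-0.429,0.08],[0,0,0.49]],[-1,[0.422,-0.429,0.08],[0,0,0.49]],[-1,[0.422,-0.429,0.08],[0,0,0.49]],[-1,[0.422,-0.429,0.08],[0,0,0.49]],[-1,[0.422,-0.429,0.08],[0,0,0.49]]]' 25
python3 - <<'E'
from h import *
s=bot.read_state();print(s["time_s"],s["position"],s["orientation"],s["dq"].round(2) if hasattr(s["dq"],'round') else s["dq"])
E
```

```text
time_s: 1.1
position: [0.4192, -0.137, 0.346]
orientation: [-3.141, 0.0, -0.145]
ft_force: [0.9, 0.4, 0.1]
grip_width: 0.0871
grasp_force: 0.0
1.1 [ 0.41923663 -0.13701474  0.34598864] [-3.14148779e+00  1.37295172e-04 -1.44743935e-01] [ 1.13  0.23  0.01 -0.   -0.26  1.12]
```

```bash
python3 -c "
from h import *
print(shift([.463,-.041,.16],[np.pi,0,-.146]))"
```

```text
(array([ 0.0295, -0.1013,  0.0225]), array([-0.0001,  0.0001,  0.0013]))
```

```bash
python3 -m jog '[[-1,[0.015,-0.05,0.01],[0,0,0]],[-1,[0.025,-0.08,0.02],[0,0,0]],[-1,[0.0295,-0.10,0.0225],[0,0,0]],[-1,[0.0295,-0.10,0.0225],[0,0,0]],[-1,[0.0295,-0.10,0.0225],[0,0,0]],[-1,[0.0295,-0.10,0.0225],[0,0,0]]]'
python3 - <<'E'
from h import *
import cv2
s=bot.read_state();p,d=optics.snapshot("wrist");cv2.imwrite("pics/w1.png",p);np.save("pics/w1.npy",d)
print(s["position"],s["orientation"]);m=optics.camera_model("wrist");print({k:np.round(v,4).tolist() for k,v in m.items() if not isinstance(v,str)})
print(shift([.463,-.041,.16],[np.pi,0,-.146]))
E
```

```text
time_s: 1.6
position: [0.4624, -0.0445, 0.3238]
orientation: [3.141, 0.0, -0.144]
ft_force: [-0.1, -0.7, 0.6]
grip_width: 0.0872
grasp_force: 0.0
[ 0.46236202 -0.04448884  0.32384486] [ 3.14124273e+00  3.82611928e-04 -1.43733411e-01]
{'K': [[325.1923, 0.0, 281.433], [0.0, 325.1923, 206.4638], [0.0, 0.0, 1.0]], 'hand_eye': [[-0.0004, -0.954, -0.2999, 0.0827], [1.0, -0.0003, -0.0003, -0.0006], [0.0002, -0.2999, 0.954, 0.0204], [0.0, 0.0, 0.0, 1.0]]}
(array([ 0.0001, -0.004 ,  0.0005]), array([ 0.0003, -0.    ,  0.0009]))
```

View pics/w1.png

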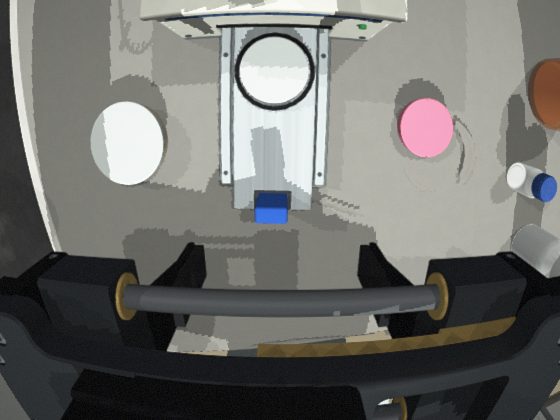

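The wrist view shows the grip block's top face centred at about (272,215). The outer rail edges run from (221,30) to (221,185) and from (329,30) to (327,185), and the ring is centred at (275,71).

```bash
cat >> h.py <<'E'
def wz(s,u,v,z):
    m=optics.camera_model("wrist");K=np.array(m["K"]);H=np.array(m["hand_eye"])
    a=np.array([(u-K[0,2])/K[0,0],(v-K[1,2])/K[1,1]]);t=np.linalg.norm(a)
    r=np.array([*(a/t*np.sin(t)),np.cos(t)]);A=R.from_euler('xyz',s["orientation"])
    o=A.apply(H[:3,3])+s["position"];r=A.apply(H[:3,:3]@r);return o+r*(z-o[2])/r[2]
E
python3 - <<'E'
from h import *
s=dict(position=[ 0.46236202,-0.04448884,0.32384486],orientation=[3.14124273,3.8261e-04,-1.43733e-01])
for n,u,v,z in(("grip",272,215,.062),("gl",255,210,.062),("gr",289,210,.062),("l1",221,30,.02),("l2",221,185,.02),("r1",329,30,.02),("r2",327,185,.02),("dish",275,71,.02)):
    print(n,wz(s,u,v,z).round(4)[:2])
print(pz)
E
```

```text
grip [ 0.4632 -0.0366]
gl [ 0.4692 -0.024 ]
gr [ 0.4653 -0.0504]
l1 [ 0.6215 -0.0143]
l2 [0.484  0.0083]
r1 [ 0.6075 -0.1063]
r2 [ 0.4702 -0.0866]
dish [ 0.5765 -0.055 ]
<function pz at 0x7f02200c8040>
```

```bash
python3 -c "
from h import *
print(shift([.4635,-.037,.05],[np.pi,0,-.153]))"
```

```text
(array([ 0.    , -0.0081,  0.1105]), array([ 0.0003, -0.    ,  0.0079]))
```

```bash
python3 -m jog '[[-1,[0,-0.008,0.03],[0,0,0.008]],[-1,[0,-0.008,0.06],[0,0,0.008]],[-1,[0,-0.008,0.09],[0,0,0.008]],[-1,[0,-0.008,0.11],[0,0,0.008]],[-1,[0,-0.008,0.11],[0,0,0.008]],[-1,[0,-0.008,0.11],[0,0,0.008]],[-1,[0,-0.008,0.11],[0,0,0.008]]]'
python3 -c "
from h import *
print(shift([.4635,-.037,.05],[np.pi,0,-.153]),bot.read_state()['ft_force'])"
```

```text
time_s: 2.23
position: [0.4639, -0.0373, 0.2148]
orientation: [3.141, -0.002, -0.154]
ft_force: [0.3, 0.7, 0.7]
grip_width: 0.0869
grasp_force: 0.0
(array([-0.0005, -0.0002,  0.0013]), array([ 0.0003, -0.0016, -0.0009])) [0.30872221 0.73614007 0.67903693]
```

Aligned, so I'll close on the block.

```bash
python3 -m jog '[[1,[0,0,0.001],[0,0,0]],[1,[0,0,0.001],[0,0,0]],[1,[0,0,0.001],[0,0,0]],[1,[0,0,0.001],[0,0,0]],[1,[0,0,0.001],[0,0,0]],[1,[0,0,0.001],[0,0,0]],[1,[0,0,0.001],[0,0,0]],[1,[0,0,0.001],[0,0,0]],[1,[0,0,0.001],[0,0,0]],[1,[0,0,0.001],[0,0,0]]]' 20
python3 -c "
from h import *
s=bot.read_state();print(s['ft_force'],s['moment'])"
```

```text
time_s: 3.07
position: [0.4636, -0.0362, 0.2128]
orientation: [-3.142, 0.0, -0.152]
ft_force: [0.3, -0.6, 0.4]
grip_width: 0.0278
grasp_force: 0.0
[ 0.30501652 -0.62393224  0.44902999] [0.01497388 0.02951702 0.02575431]
```

```bash
python3 -m jog '[[1,[0,0,0],[0,0,0]],[1,[0,0,0],[0,0,0]],[1,[0.002,0,0],[0,0,0]],[1,[0.006,0,0],[0,0,0]],[1,[0.011,0,0],[0,0,0]],[1,[0.016,0,0],[0,0,0]],[1,[0.021,0,0],[0,0,0]],[1,[0.026,0,0],[0,0,0]],[1,[0.031,0,0],[0,0,0]],[1,[0.035,0,0],[0,0,0]],[1,[0.038,0,0],[0,0,0]],[1,[0.040,0,0],[0,0,0]]]' 
python3 -c "
from h import *
import cv2
s=bot.read_state();print(s['ft_force'],s['moment'])
p,d=optics.snapshot('wrist');cv2.imwrite('pics/w2.png',p)"
```

```text
time_s: 4.07
position: [0.5039, -0.0425, 0.2128]
orientation: [3.142, -0.001, -0.152]
ft_force: [-2.5, -0.5, 1.5]
grip_width: 0.0259
grasp_force: 20.0
[-2.47066111 -0.54608232  1.51371248] [ 0.10919174  0.47455543 -0.0644006 ]
```

View pics/w2.png

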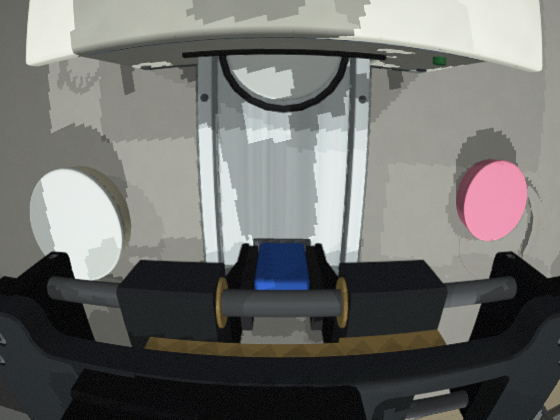

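The block is held between the pads, and the dish is in its ring, entering the opening at (285,75). I'll keep pushing.

```bash
python3 -m jog '[[1,[0.003,0,0],[0,0,0]],[1,[0.007,0,0],[0,0,0]],[1,[0.012,0,0],[0,0,0]],[1,[0.017,0,0],[0,0,0]],[1,[0.022,0,0],[0,0,0]],[1,[0.027,0,0],[0,0,0]],[1,[0.031,0,0],[0,0,0]],[1,[0.034,0,0],[0,0,0]],[1,[0.036,0,0],[0,0,0]],[1,[0.038,0,0],[0,0,0]],[1,[0.039,0,0],[0,0,0]],[1,[0.040,0,0],[0,0,0]]]'
```

```text
time_s: 5.12
position: [0.5428, -0.0484, 0.2129]
orientation: [-3.142, -0.0, -0.152]
ft_force: [-1.1, -0.0, -1.4]
grip_width: 0.0256
grasp_force: 20.0
```

```bash
python3 -m jog '[[1,[0.001,0,0],[0,0,0]],[1,[0.002,0,0],[0,0,0]],[1,[0.003,0,0],[0,0,0]],[1,[0.004,0,0],[0,0,0]]]'
```

```text
time_s: 5.45
position: [0.5467, -0.049, 0.2129]
orientation: [-3.142, 0.0, -0.152]
ft_force: [-0.5, 0.7, -1.1]
grip_width: 0.0257
grasp_force: 20.0
```

```bash
python3 -m jog '[[1,[0.001,0,0],[0,0,0]],[1,[0.002,0,0],[0,0,0]],[1,[0.003,0,0],[0,0,0]],[1,[0.004,0,0],[0,0,0]]]'
```

```text
time_s: 5.78
position: [0.5486, -0.0492, 0.2129]
orientation: [-3.141, 0.007, -0.152]
ft_force: [-9.0, -0.6, 5.5]
grip_width: 0.0256
grasp_force: 20.0
```

```bash
python3 -m jog '[[1,[0.001,0,0],[0,0,0]],[1,[0.002,0,0],[0,0,0]],[1,[0.002,0,0],[0,0,0]]]'
python3 -m jog '[[1,[-0.002,0,0],[0,0,0]],[1,[-0.0035,0,0],[0,0,0]],[1,[-0.0035,0,0],[0,0,0]]]'
```

```text
time_s: 6.03
position: [0.5493, -0.0494, 0.2128]
orientation: [-3.141, 0.011, -0.151]
ft_force: [-9.8, -0.9, 6.7]
grip_width: 0.0257
grasp_force: 20.0
time_s: 6.28
position: [0.548, -0.0492, 0.2128]
orientation: [-3.141, 0.004, -0.152]
ft_force: [-4.9, 0.0, 3.7]
grip_width: 0.0258
grasp_force: 20.0
```

```bash
python3 -m jog '[[0,[-0.001,0,0],[0,0,0]],[-0.3,[-0.001,0,0],[0,0,0]],[-0.3,[-0.001,0,0],[0,0,0]],[-0.3,[-0.001,0,0],[0,0,0]],[-0.3,[-0.001,0,0],[0,0,0]],[-0.3,[-0.001,0,-0.03],[0,0,0]],[-0.3,[-0.001,0,-0.06],[0,0,0]],[-0.3,[-0.001,0,-0.09],[0,0,0]],[-0.3,[-0.001,0,-0.12],[0,0,0]],[-0.3,[-0.001,0,-0.14],[0,0,0]],[-0.3,[-0.001,0,-0.14],[0,0,0]],[-0.3,[-0.001,0,-0.14],[0,0,0]]]'
python3 -c "
from h import *
import cv2
s=bot.read_state();print(s['position'],s['orientation'])
p,d=optics.snapshot('wrist');cv2.imwrite('pics/w3.png',p)"
```

```text
time_s: 7.28
position: [0.5486, -0.0493, 0.3543]
orientation: [3.141, -0.004, -0.152]
ft_force: [0.6, -0.5, -0.4]
grip_width: 0.0566
grasp_force: 0.0
[ 0.54856682 -0.04927342  0.3542661 ] [ 3.14109844 -0.00393195 -0.15212704]
```

View pics/w3.png

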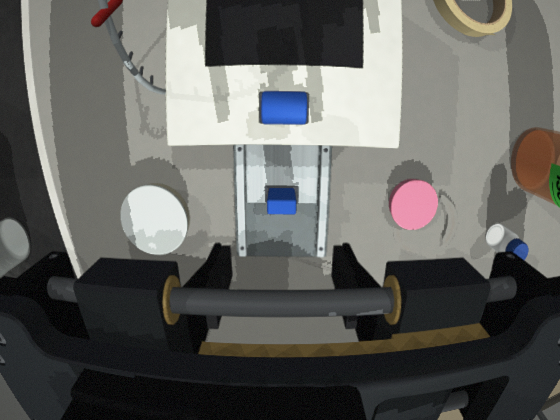

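The wrist view shows the bobbin centred at (284,107) and the lid's front edge running from (167,145) to (399,147). The tray grip is at (281,200).

Run:
```python
from h import *
s=dict(position=[ 0.54856682,-0.04927342,0.3542661],orientation=[3.14109844,-0.00393195,-0.15212704])
for n,u,v,z in(("bob",284,107,.143),("bl",260,107,.14),("br",308,107,.14),("lidL",167,145,.108),("lidR",399,147,.108),("gripTop",282,207,.062)):
    print(n,wz(s,u,v,z).round(4)[:2])
L=[wz(s,167,145,.108)[:2],wz(s,399,147,.108)[:2]]
d=L[0]-L[1];print("yaw",np.arctan2(-d[0],d[1]),"len",np.linalg.norm(d))
```

```text
bob [ 0.6312 -0.063 ]
bl [ 0.6335 -0.049 ]
br [ 0.6292 -0.077 ]
lidL [0.6198 0.0242]
lidR [ 0.5929 -0.1421]
gripTop [ 0.5465 -0.049 ]
yaw -0.1606197989105281 len 0.16846548218186339
```

```bash
python3 -c "
from h import *
print(shift([.632,-.063,.140],[np.pi,0,-.155]))"
```

```text
(array([0.0851, 0.001 , 0.0495]), array([ 0.    , -0.0005,  0.0028]))
```

```bash
python3 -m jog '[[-0.3,[0.03,0.001,0],[0,0,0.003]],[-0.3,[0.06,0.001,0],[0,0,0.003]],[-0.3,[0.085,0.001,0],[0,0,0.003]],[-0.3,[0.085,0.001,0],[0,0,0.003]],[-0.3,[0.085,0.001,0],[0,0,0.003]],[-0.3,[0.085,0.001,0.02],[0,0,0.003]],[-0.3,[0.085,0.001,0.04],[0,0,0.003]],[-0.3,[0.085,0.001,0.050],[0,0,0.003]],[-0.3,[0.085,0.001,0.050],[0,0,0.003]],[-0.3,[0.085,0.001,0.050],[0,0,0.003]]]'
python3 -c "
from h import *
print(shift([.632,-.063,.140],[np.pi,0,-.155]))"
```

```text
time_s: 8.17
position: [0.6312, -0.0629, 0.3018]
orientation: [-3.141, 0.003, -0.155]
ft_force: [0.3, 1.2, 1.2]
grip_width: 0.0566
grasp_force: 0.0
(array([ 0.0008, -0.    , -0.0017]), array([-0.0004,  0.0033, -0.0002]))
```

```bash
python3 -m jog '[[1,[0,0,0],[0,0,0]],[1,[0,0,0],[0,0,0]],[1,[0,0,0],[0,0,0]],[1,[0,0,0],[0,0,0]],[1,[0,0,0],[0,0,0]],[1,[0,0,0],[0,0,0]],[1,[0,0,0],[0,0,0]],[1,[0,0,0],[0,0,0]]]' 25
python3 - <<'E'
from h import *
s=bot.read_state();A=R.from_euler('xyz',s["orientation"])
print(s['position'],s['ft_force'],s['grip_width'])
# rows: bobbin arc relative to shut; x into box=tool x, tool z down
for a in np.radians(np.arange(0,53,2.5)):
    c,sn=np.cos(a),np.sin(a)
    x=-.125*c+.040*sn+.125; z=.125*sn+.040*c-.040
    print(round(np.degrees(a),1),round(x,4),round(-z,4))
E
```

```text
time_s: 8.83
position: [0.6321, -0.0634, 0.3033]
orientation: [3.141, -0.0, -0.155]
ft_force: [-0.4, -1.2, 1.8]
grip_width: 0.0255
grasp_force: 25.0
[ 0.63208016 -0.06341453  0.30328011] [-0.39341269 -1.2339885   1.76128253] 0.02551547468493572
0.0 0.0 -0.0
2.5 0.0019 -0.0054
5.0 0.004 -0.0107
7.5 0.0063 -0.016
10.0 0.0088 -0.0211
12.5 0.0116 -0.0261
15.0 0.0146 -0.031
17.5 0.0178 -0.0357
20.0 0.0212 -0.0403
22.5 0.0248 -0.0448
25.0 0.0286 -0.0491
27.5 0.0326 -0.0532
30.0 0.0367 -0.0571
32.5 0.0411 -0.0609
35.0 0.0455 -0.0645
37.5 0.0502 -0.0678
40.0 0.055 -0.071
42.5 0.0599 -0.0739
45.0 0.0649 -0.0767
47.5 0.07 -0.0792
50.0 0.0753 -0.0815
52.5 0.0806 -0.0835
```

```bash
python3 -m jog '[[1,[0.0019,0,-0.0054],[0,0,0]],[1,[0.0040,0,-0.0107],[0,0,0]],[1,[0.0063,0,-0.0160],[0,0,0]],[1,[0.0088,0,-0.0211],[0,0,0]],[1,[0.0116,0,-0.0261],[0,0,0]],[1,[0.0146,0,-0.0310],[0,0,0]],[1,[0.0178,0,-0.0357],[0,0,0]],[1,[0.0212,0,-0.0403],[0,0,0]],[1,[0.0248,0,-0.0448],[0,0,0]],[1,[0.0286,0,-0.0491],[0,0,0]],[1,[0.0286,0,-0.0491],[0,0,0]],[1,[0.0286,0,-0.0491],[0,0,0]]]'
```

```text
time_s: 9.83
position: [0.66, -0.0678, 0.3526]
orientation: [3.141, 0.001, -0.155]
ft_force: [-2.7, -4.3, -3.8]
grip_width: 0.0258
grasp_force: 25.0
```

```bash
python3 -m jog '[[1,[0.0040,0,-0.0041],[0,0,0]],[1,[0.0081,0,-0.0080],[0,0,0]],[1,[0.0125,0,-0.0118],[0,0,0]],[1,[0.0169,0,-0.0154],[0,0,0]],[1,[0.0216,0,-0.0187],[0,0,0]],[1,[0.0264,0,-0.0219],[0,0,0]],[1,[0.0313,0,-0.0248],[0,0,0]],[1,[0.0363,0,-0.0276],[0,0,0]],[1,[0.0414,0,-0.0301],[0,0,0]],[1,[0.0467,0,-0.0324],[0,0,0]],[1,[0.0467,0,-0.0324],[0,0,0]],[1,[0.0467,0,-0.0324],[0,0,0]]]'
python3 - <<'E'
from h import *
import cv2
s=bot.read_state();print(s['position'],s['orientation'])
d=s['position']-np.array([.63208,-.06341,.30328]);c,n=np.cos(-.155),np.sin(-.155)
x=d[0]*c+d[1]*n; print(x,d[2],np.degrees(np.arctan2(d[2]+.04,.125-x)+0-np.arctan2(.04,.125)))
for k,(a,b,e,f) in dict(scene=(150,280,160,300),top=(120,270,210,330)).items():
    p,_=optics.snapshot(k);cv2.imwrite(f'pics/{k}5.png',p)
    if k=="scene": cv2.imwrite('pics/s5.png',cv2.resize(p[a:b,e:f],None,fx=5,fy=4.5,interpolation=cv2.INTER_CUBIC))
p,_=optics.snapshot("wrist");cv2.imwrite('pics/w5.png',p)
E
```

```text
time_s: 10.83
position: [0.7059, -0.0752, 0.3851]
orientation: [3.14, 0.003, -0.155]
ft_force: [-3.7, -4.0, -2.0]
grip_width: 0.0259
grasp_force: 25.0
[ 0.70585512 -0.07522683  0.38510504] [ 3.14000779e+00  2.90528766e-03 -1.55160777e-01]
0.07471495214807707 0.08182503822757181 49.82623233063816
```

View pics/s5.png

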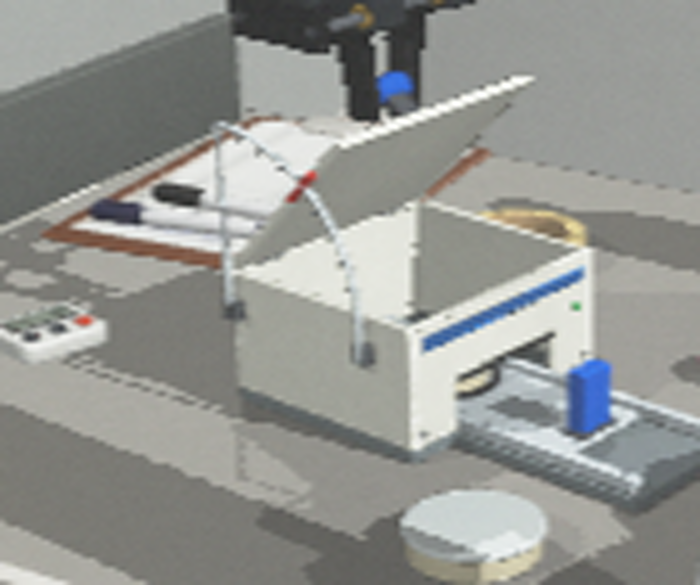

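View pics/w5.png

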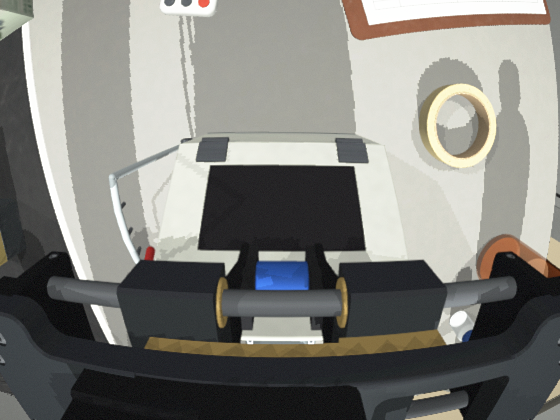

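The scene crop shows the lid open with its edge at the red mark (302,186). Its front corners are at (338,147) and (533,78). The tray is in, with the dish in its ring at (478,382). I'll check the angle numerically.

Run:
```python
from h import *
m=optics.camera_model("scene");E=np.linalg.inv(np.array(m["extrinsics"]));K=np.array(m["K"])
th=-.155;c,s=np.cos(th),np.sin(th);Q=np.array([[c,-s],[s,c]]);t=np.array([.6318,-.0632])+Q@[.02,0]
def px(b):
    w=np.array([*(Q@b[:2]+t),b[2],1]);q=K@(E@w)[:3];q=q[:2]/q[2];return ((q[0]-160)*5+2,(q[1]-150)*4.5+1.75)
f=lambda b:np.round(px(np.array(b)),0)
print("mark(302,186)",f([.034,.091,.184]),"boxFL top(415,322)",f([-.04,.085,.1]),"FR top (592,252)",f([-.04,-.085,.1]),"grip top(588,365)",f([-.106,0,.062]))
for a in (46,48,50,52,54):
    r=np.radians(a);g=lambda x,y,z:f([.105+x*np.cos(r)+z*np.sin(r),y,.1-x*np.sin(r)+z*np.cos(r)])
    print(a,"L",g(-.151,.085,.008),g(-.151,.085,0),"R",g(-.151,-.085,.008))
```

```text
mark(302,186) [305. 188.] boxFL top(415,322) [411. 333.] FR top (592,252) [593. 250.] grip top(588,365) [591. 368.]
46 L [345. 151.] [353. 161.] R [535.  82.]
48 L [339. 145.] [347. 155.] R [530.  76.]
50 L [334. 138.] [342. 148.] R [525.  71.]
52 L [328. 132.] [337. 142.] R [519.  65.]
54 L [322. 126.] [331. 136.] R [514.  60.]
```

Run:
```python
from h import *
m=optics.camera_model("scene");E=np.array(m["extrinsics"]);K=np.array(m["K"])
import cv2
p,d=optics.snapshot("scene")
poly=np.array([[290,235],[350,160],[510,92],[415,185]])/[5,4.5]+[160,150]
M=np.zeros(d.shape,np.uint8);cv2.fillPoly(M,[np.round(poly).astype(int)],1);M=cv2.erode(M,np.ones((3,3)))
v,u=np.nonzero((M>0)&(d>0));z=d[v,u]
P=np.c_[(np.c_[u,v,np.ones_like(u)]@np.linalg.inv(K).T)*z[:,None],np.ones(len(u))]@E.T
P=P[:,:3]
for _ in range(4):
    c=P.mean(0);n=np.linalg.svd(P-c)[2][2];r=(P-c)@n;k=abs(r)<max(2.5*np.median(abs(r)),.001);P=P[k]
n*=np.sign(n[2]);th=-.155;nx=n[0]*np.cos(th)+n[1]*np.sin(th)
print(len(P),r.std(),n,np.degrees(np.arctan2(nx,n[2])),"side",-n[0]*np.sin(th)+n[1]*np.cos(th))
# angle through hinge line: underside plane passes hinge; use centroid
t=np.array([.6318,-.0632])+.02*np.array([np.cos(th),np.sin(th)])
x=(c[:2]-t)@[np.cos(th),np.sin(th)];print("box x,z of centroid",x,c[2],np.degrees(np.arctan2(c[2]-.1,.105-x)))
```

```text
180 0.0006244920769239789 [ 0.74004477 -0.1140632   0.6628147 ] 48.4850458590767 side 0.0015524264162720958
box x,z of centroid 0.05348863267929926 0.16270205899018977 50.59600870084706
```

```bash
python3 -m jog '[[1,[0.0012,0,-0.0005],[0,0,0]],[1,[0.0012,0,-0.0005],[0,0,0]],[1,[0.0012,0,-0.0005],[0,0,0]],[1,[0.0012,0,-0.0005],[0,0,0]],[1,[0.0012,0,-0.0005],[0,0,0]],[1,[0.0012,0,-0.0005],[0,0,0]]]' && python3 -c "
from cell import bot
print(bot.finish_job())"
```

```text
time_s: 11.53
position: [0.7067, -0.0754, 0.3854]
orientation: [3.14, 0.004, -0.155]
ft_force: [-5.0, -4.1, -2.2]
grip_width: 0.0259
grasp_force: 25.0
the job is handed in; nothing more can be done
None
```

The job is handed in at 11.5 s: the tray was pushed home against the back with the lid shut and the dish still in its seat, and the arm is now holding the lid at about 50° (my estimates ranged from 47.5° to 50.6°).

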